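# Close the two inclined tube clamps with their own caps

### The arm

A 6-joint arm with a two-finger parallel gripper is mounted at the origin on the work surface. World frame = base frame: x ahead of the robot, y to its left, z up, the work surface at z = 0. Lengths are in m, angles in rad, forces in N, time in s.
With the tool pointing down it reaches from about 0.3 to 1 m from the base axis. Payload 5.1 kg.
Tool frame: the origin (TCP) lies on the centre line of the jaws, within the pads' length; the fingertips stand 22 mm ahead of it and the grasp point (between the pads) lies 3 mm ahead of it; z points along the fingers, y is the direction in which the jaws open and shut (so a half turn about z gives the same grasp; the last joint's range is limited). The gripper opens to 95 mm and grips with 3 to 60 N. Pads are 20 mm wide; open, the fingers measure 119 mm over their backs; the gripper's body (75 mm by 180 mm) begins 59 mm behind the grasp point.
Start: joints at [-1.433, 0.124, 1.65, -0, 1.367, -0.083], TCP at [0.142, -0.634, 0.237] pointing down, gripper open.
Joint ranges: [-2.61, 2.61], [-1.02, 2.33], [0.03, 2.71], [-1.35, 4.49], [0.32, 2.68], [-2.91, 2.91]. Speed limits (rad/s): [2.57, 2.57, 3.14, 3.14, 3.14, 3.14].

### API

Orientations are given as a unit quaternion [x, y, z, w].
In Python, from workcell import r gives the robot as it stands.
- The arm moves only by the tool step_arm, never from a script. Its argument "targets" is one flat list of numbers, 5 for each row, row after row: the shift along the tool's x, y, z in mm, then the turn about the tool's z in rad, then the closure, from 0 (fully open) to 1 (shut). In form: [x, y, z, twist, jaw, x, y, z, twist, jaw, ...]. A call has 1 to 8 rows; each row is the pose to reach, as a shift and turn from the pose commanded when the call began, along the tool's axes at that moment; what a row does not reach only later rows make up. A row lasts 1/10 s, in which the tool goes at most 50 mm and 8.59 degrees, less where a joint would pass 70% of its speed; a pose out of reach is approached as far as the arm can. A call with a gripper value outside its range is refused whole. The fingers move at their own pace and stop on an object; the grip force is fixed at half the most. Time passes only in rows, so rows that repeat a pose let the fingers close. It gives the time, the measured TCP pose, the force and the opening at its end, in the units of the state.
- r.get_state(): the state, without advancing time (a new reading comes with each control period).
- r.read_camera(name): name is "side" or "top" or "wrist"; returns the picture (384x512x3 uint8, red, green, blue); there is no depth.
- r.get_calibration(name): a dict with "intrinsics" (3x3 intrinsics, pixels), "k1" (the pictures are not rectified: a ray, as slopes to the right and down, at radius r is drawn at 1 + k1 r^2 times it, then the intrinsics apply), "rvec" (rotation vector, rad) and "tvec" (3), from world to camera coordinates, as OpenCV has them; the wrist camera has in their place "tool_from_camera" (4x4, takes a point from camera to tool coordinates, whose origin is the TCP and whose axes are the flange's). Camera axes: x right, y down, z forward; pixel columns grow to the right and rows downward; lengths in m; the calibration is good to about 2 mm. A picture is of the moment at which its call begins: read the wrist's pose just before it. get_calibration takes no time and is no camera call.
- r.finish_job(): hands the job in, once; it reports no verdict.
The state is a dict: "clock": time; "joint_pos": joint angles; "joint_vel": joint speeds; "joint_torque": joint torques, N m; "ee_pos": TCP position; "tool_rot": TCP orientation; "wrist_force": force on the tool from outside, world axes, zero at the start; "torque": the same for the moment, N m; "grip_width": finger opening in m.
Only numpy, scipy, OpenCV 4.12 (cv2) and the standard library are available. Lean on these libraries where they do the work, as an engineer would, in place of code of your own. Each camera call takes 0.05 s, during which the arm holds its last target. There are 200 camera calls.

### The job

Two inclined viscometer tubes lie in open split clamps: fit each clamp with its own original cap, the one whose notches match the dark steel keys on that clamp, lowering it fully home and flat on the sloping face before you let go. The third cap belongs to neither clamp: leave it where it lies, and do not disturb the stopwatch or the glass beaker.

Things in the scene. Friction and masses are not known exactly. Their poses are not given: they have to be found in the camera images.
- cap_side: Loose aluminium cap, 72 (x) x 56 (y) x 18 mm, about 0.2 kg, tab up. Grip tab centred on top, 40 (x) x 16 (y), its top 48 mm above the underside. Tube channel below, along x, 20 wide, 10 high. Origin: centre of underside, z up. Fits either way round (half turn). Notches through it in mid long edges: x -12.5 to 12.5, |y| 18 to 28. Fits cradle_side only.
- cap_diag: Loose aluminium cap, 72 (x) x 56 (y) x 18 mm, about 0.2 kg, tab up. Grip tab centred on top, 40 (x) x 16 (y), its top 48 mm above the underside. Tube channel below, along x, 20 wide, 10 high. Origin: centre of underside, z up. Fits either way round (half turn). Two corners cut out: x 14 to 36 with y 16 to 28, and x -36 to -14 with y -28 to -16. Fits cradle_diag only.
- cap_odd: Loose aluminium cap, 72 (x) x 56 (y) x 18 mm, about 0.2 kg, tab up. Grip tab centred on top, 40 (x) x 16 (y), its top 48 mm above the underside. Tube channel below, along x, 20 wide, 10 high. Origin: centre of underside, z up. Fits either way round (half turn). Cut-out corners mirrored: x 14 to 36 with y -28 to -16, and x -36 to -14 with y 16 to 28. Fits neither.
- cradle_side: Fixed clamp half 84 x 64 mm (foot 130 x 100); its flat face leans 30 deg towards the robot. Origin: face centre, 100 mm up; z face normal, x up the slope, y level. 14 mm glass tube along x, 7 mm proud, x -75 to 110. Cap home: origins meet (play 2.5 mm), z axes agree. Two dark steel keys 14 high, tapered tops: x -10 to 10, |y| 20.5 to 30.
- cradle_diag: Fixed clamp half 84 x 64 mm (foot 130 x 100); its flat face leans 30 deg towards the robot. Origin: face centre, 100 mm up; z face normal, x up the slope, y level. 14 mm glass tube along x, 7 mm proud, x -75 to 110. Cap home: origins meet (play 2.5 mm), z axes agree. Two dark steel keys 14 high, tapered tops: x 16.5 to 38 with y 18.5 to 30, and x -38 to -16.5 with y -30 to -18.5.
- stopwatch: Black round stopwatch lying flat between the stands, 58 mm across, 16 mm high, loose. Origin: centre of its underside.
- beaker: Empty glass beaker, loose, 68 mm across, 85 mm high, behind the stands. Origin: centre of its underside.
Mind the look-alikes: they are no part of the job. What is shaped like the cap_diag but green or purple is not meant.

How it is judged:
By the outcome, as a careful person would: the job done as asked, in the order asked, and still so for the second after the job is handed in, with the robot touching nothing.
It also fails if it takes over 58 s, if anything falls off the work surface, if the arm or the gripper's body presses on something with over 40 N, if the wrist force passes 120 N, or if a joint passes its speed limit or range.

## Working session

There is one attempt and no reset: what is moved stays moved. The work goes in short steps, Python scripts to look and compute and a tool call to move; the robot and the scene stay as the last step left them, time stands still between calls to the robot, and variables do not carry over. Pictures are saved under pics/ and viewed, about 8 in all and at most 12, crops included, and the job is handed in when it is done.

Besides the shell and the picture viewer there is one more tool, called after "Emit:" by a JSON object that holds its "method" and its "body". step_arm: Moves the arm, as the interface text tells. Its arguments: {"type":"object","properties":{"targets":{"type":"array","items":{"type":"number"}}},"required":["targets"]}

```bash
mkdir -p pics; ls; python3 - <<'E'
from workcell import r
import cv2
for n in("top","side"):
    im=r.read_camera(n); cv2.imwrite(f"pics/{n}0.png",im[:,:,::-1]); c=r.get_calibration(n); print(n,c)
print(r.get_calibration("wrist")); print(r.get_state())
E
```

```text
pics
top {'intrinsics': array([[381.23863225,   0.        , 252.15097387],
       [  0.        , 381.23863225, 185.58017339],
       [  0.        ,   0.        ,   1.        ]]), 'k1': -0.12890703665357658, 'rvec': array([ 2.1119463 , -2.12095809,  0.16442675]), 'tvec': array([-0.04959852,  0.56499   ,  0.82928763])}
side {'intrinsics': array([[415.86039237,   0.        , 253.08538126],
       [  0.        , 415.86039237, 196.24450613],
       [  0.        ,   0.        ,   1.        ]]), 'k1': -0.10636172538355954, 'rvec': array([ 0.22488165, -2.73743866,  1.34688547]), 'tvec': array([0.51707631, 0.15898561, 1.09920372])}
{'intrinsics': array([[295.3957216 ,   0.        , 256.66165037],
       [  0.        , 295.3957216 , 189.22943836],
       [  0.        ,   0.        ,   1.        ]]), 'k1': 0.022602940960451276, 'tool_from_camera': array([[-2.06606879e-04, -9.70773297e-01, -2.39998257e-01,
         6.51068911e-02],
       [ 9.99999936e-01, -2.70646436e-04,  2.33874478e-04,
         4.81237262e-05],
       [-2.91993771e-04, -2.39998193e-01,  9.70773291e-01,
        -1.48676347e-01],
       [ 0.00000000e+00,  0.00000000e+00,  0.00000000e+00,
         1.00000000e+00]])}
{'clock': 0.1, 'joint_pos': array([-1.43258752e+00,  1.24423958e-01,  1.65153449e+00,  4.08370329e-07,
        1.36750234e+00, -8.26040057e-02]), 'joint_vel': array([-0.00108513, -0.00186719, -0.00198118, -0.00142746, -0.00039106,
        0.00020912]), 'joint_torque': array([-1.25177612e-04, -4.18882585e+01, -3.61095929e+01,  7.76566914e-02,
        4.61925846e-02, -7.52409233e-05]), 'ee_pos': array([ 0.14225925, -0.6336873 ,  0.23552198]), 'tool_rot': array([ 9.93910972e-01,  1.10182154e-01, -2.57661410e-05, -9.33713200e-04]), 'wrist_force': array([-0.09904231,  0.13624822,  0.33671498]), 'torque': array([0.05155287, 0.04671807, 0.0012749 ]), 'grip_width': 0.09531715066741858}
```

View pics/top0.png

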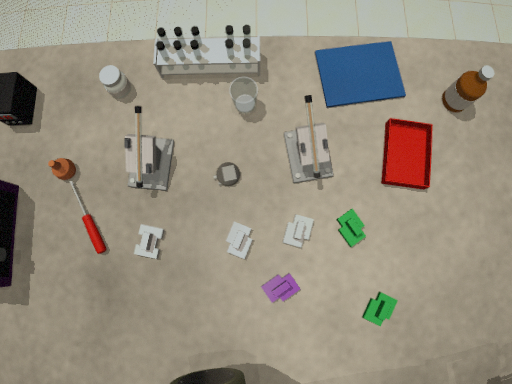

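View pics/side0.png

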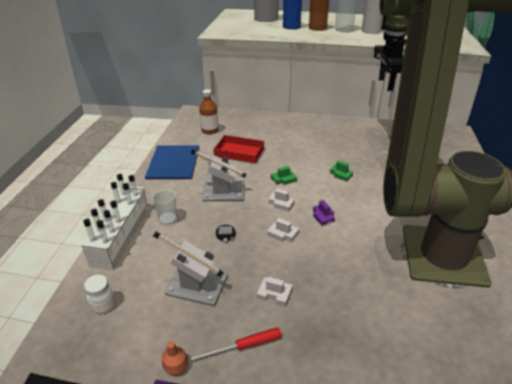

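Caps are at top-image pixels (149,242), (239,240) and (298,231). The clamps are at (148,160) and (308,150). The look-alikes are green at (350,228) and (380,308), and purple at (281,288). Next, one close crop to choose.

```bash
cat > h.py <<'E'
import numpy as np,cv2
from workcell import r
from scipy.spatial.transform import Rotation as R
def pose():
    s=r.get_state(); T=np.eye(4); T[:3,:3]=R.from_quat(s["tool_rot"]).as_matrix(); T[:3,3]=s["ee_pos"]; return T
def cam(n,T=None):
    c=r.get_calibration(n)
    if n=="wrist": W=(pose() if T is None else T)@c["tool_from_camera"]
    else:
        Rm=cv2.Rodrigues(c["rvec"])[0]; W=np.eye(4); W[:3,:3]=Rm.T; W[:3,3]=-Rm.T@c["tvec"]
    return c["intrinsics"],c["k1"],W
def ray(n,px,T=None):
    K,k,W=cam(n,T); d=(np.atleast_2d(px).astype(float)-K[:2,2])/K[0,0]; u=d.copy()
    for _ in range(10): u=d/(1+k*(u**2).sum(1,keepdims=True))
    return W[:3,3],np.c_[u,np.ones(len(u))]@W[:3,:3].T
def onplane(n,px,z,T=None):
    o,d=ray(n,px,T); return o+d*((z-o[2])/d[:,2])[:,None]
def onpl(n,px,p,nn,T=None):
    o,d=ray(n,px,T); return o+d*(((p-o)@nn)/(d@nn))[:,None]
def proj(n,P,T=None):
    K,k,W=cam(n,T); q=(np.atleast_2d(P)-W[:3,3])@W[:3,:3]; u=q[:,:2]/q[:,2:]
    return u*(1+k*(u**2).sum(1,keepdims=True))*K[0,0]+K[:2,2]
E
python3 - <<'E'
from h import *
im=cv2.imread("pics/top0.png")
a=cv2.resize(im[90:270,115:345],None,fx=3.4,fy=3.3,interpolation=cv2.INTER_CUBIC); cv2.imwrite("pics/c1.png",a)
print(onplane("top",[[149,242],[239,240],[298,231]],.03).round(3))
print(onplane("top",[[148,160],[313,145],[228,174],[244,95]],.1).round(3))
print(pose().round(3))
E
```

```text
[[ 0.436  0.191  0.03 ]
 [ 0.441 -0.021  0.03 ]
 [ 0.461 -0.157  0.03 ]]
[[ 0.615  0.18   0.1  ]
 [ 0.646 -0.188  0.1  ]
 [ 0.582 -0.     0.1  ]
 [ 0.767 -0.035  0.1  ]]
[[ 0.976  0.219 -0.     0.142]
 [ 0.219 -0.976  0.002 -0.634]
 [ 0.    -0.002 -1.     0.236]
 [ 0.     0.     0.     1.   ]]
```

View pics/c1.png

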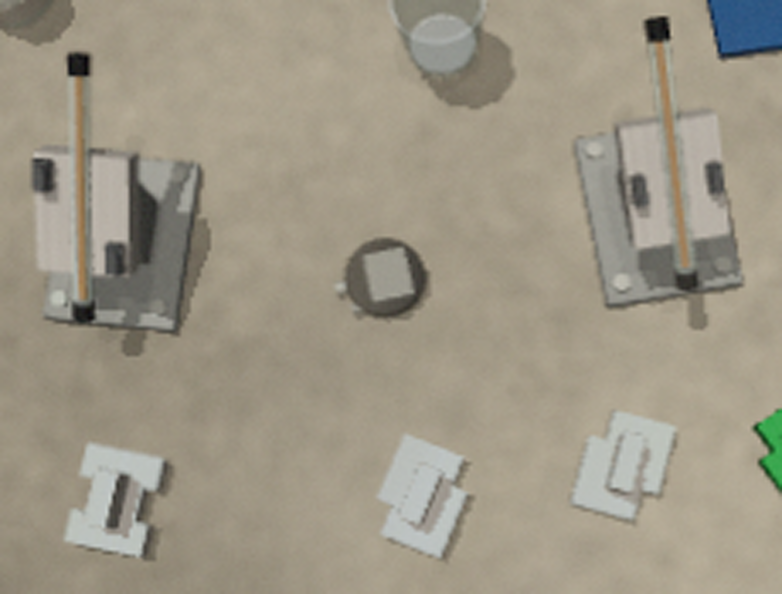

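Cuts resolve as follows (image up is +x, image left is +y):
- **Left clamp:** keys upper-left and lower-right, so it is cradle_diag.
- **Right clamp:** keys mid-sides, so it is cradle_side.
- **Left cap:** side notches, so it is cap_side.
- **Middle cap:** cuts upper-right and lower-left, so it is cap_odd.
- **Right cap (298,231):** cuts upper-left and lower-right, so it is cap_diag.

I'll go above cap_diag.

Emit:
{"method": "step_arm", "body": {"targets": [35,-34,0,0.08,0,70,-67,0,0.16,0,105,-101,0,0.24,0,140,-135,0,0.32,0,175,-169,0,0.4,0,210,-202,0,0.48,0,245,-236,0,0.56,0,280,-270,0,0.65,0]}}

```text
clock: 0.9
ee_pos: [0.3569, -0.3075, 0.2363]
tool_rot: [0.977, -0.215, -0.0, -0.0]
wrist_force: [1.2, -0.8, -0.0]
grip_width: 0.0948
```

```bash
python3 - <<'E'
from h import *
T=pose(); print(T.round(3)); d=np.array([.44,-.157,.236])-T[:3,3]; print(d@T[:3,:3])
E
```

```text
[[ 0.908 -0.42  -0.     0.357]
 [-0.42  -0.908  0.    -0.308]
 [-0.    -0.    -1.     0.236]
 [ 0.     0.     0.     1.   ]]
[ 0.01226156 -0.17150589  0.00033426]
```

Emit:
{"method": "step_arm", "body": {"targets": [3,-43,0,0,0,6,-86,0,0,0,9,-128,0,0,0,12,-171,0,0,0,12,-171,0,0,0,12,-171,0,0,0]}}

```text
clock: 1.5
ee_pos: [0.4384, -0.1582, 0.2362]
tool_rot: [0.977, -0.212, -0.0, 0.0]
wrist_force: [0.1, -0.1, -0.2]
grip_width: 0.0947
```

```bash
python3 - <<'E'
from h import *
T=pose(); np.save("T1.npy",T); im=r.read_camera("wrist"); cv2.imwrite("pics/w1.png",im[:,:,::-1]); print(T.round(4))
E
```

```text
[[ 9.103e-01 -4.139e-01 -9.000e-04  4.384e-01]
 [-4.139e-01 -9.103e-01 -1.000e-04 -1.582e-01]
 [-8.000e-04  5.000e-04 -1.000e+00  2.362e-01]
 [ 0.000e+00  0.000e+00  0.000e+00  1.000e+00]]
```

View pics/w1.png

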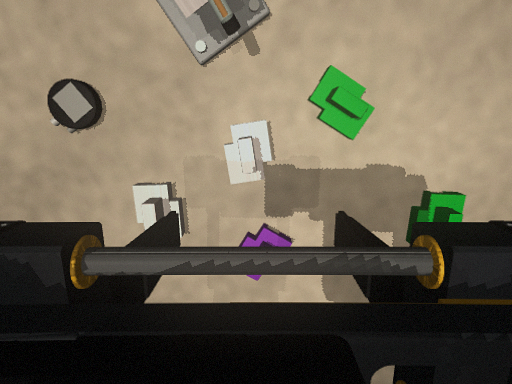

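The wrist view shows cap_diag at (248,152), with cuts upper-left and lower-right as described. cap_odd is at (155,205), cradle_side at the top, the stopwatch at (75,103).

```bash
python3 - <<'E'
from h import *
T=np.load("T1.npy"); im=cv2.imread("pics/w1.png")
x0,y0=205,100; c=im[y0:200,x0:295]; hsv=cv2.cvtColor(c,cv2.COLOR_BGR2HSV)
m=((hsv[...,1]<45)&(hsv[...,2]>150)).astype(np.uint8)
n,l,st,ce=cv2.connectedComponentsWithStats(m); i=1+st[1:,4].argmax(); m=(l==i).astype(np.uint8); print(st[i],ce[i]+[x0,y0])
cn=max(cv2.findContours(m,0,2)[0],key=cv2.contourArea)[:,0]+[x0,y0]
print(cv2.approxPolyDP(cn.astype(np.float32),2.5,True)[:,0].tolist())
P=onplane("wrist",cn,.018,T)[:,:2]; np.save("cn.npy",P)
rc=cv2.minAreaRect((P*1000).astype(np.float32)); print("rect",rc)
g=cv2.cvtColor(c,cv2.COLOR_BGR2GRAY)
big=cv2.resize(c,None,fx=6,fy=6,interpolation=cv2.INTER_CUBIC); cv2.imwrite("pics/c2.png",big)
print(proj("wrist",T[:3,3]+T[:3,2]*.022,T))
E
```

```text
[  19   20   48   64 2198] [247.19062784 151.00090992]
[[266.0, 120.0], [230.0, 125.0], [233.0, 143.0], [224.0, 144.0], [231.0, 183.0], [263.0, 178.0], [260.0, 161.0], [271.0, 160.0]]
rect ((462.35369873046875, -158.17379760742188), (56.73044967651367, 73.01263427734375), 74.33889770507812)
[[254.73013622 226.16361222]]
```

View pics/c2.png

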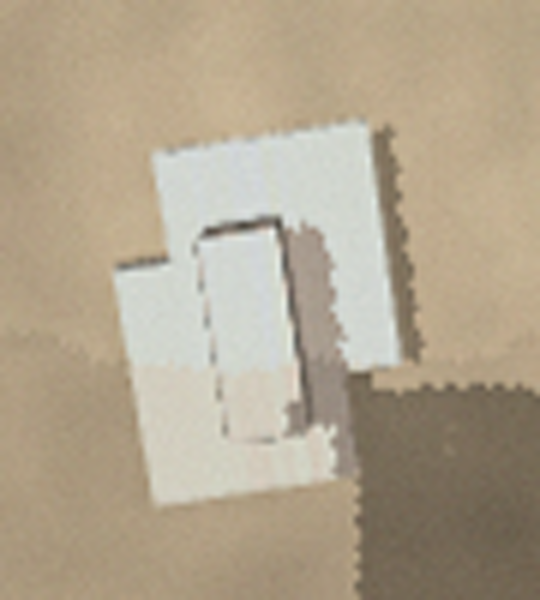

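Emit:
{"method": "step_arm", "body": {"targets": [8,-4,20,-0.08,0,22,-10,60,-0.152,0,22,-10,105,-0.152,0,22,-10,145,-0.152,0,22,-10,175,-0.152,0,22,-10,190,-0.152,0,22,-10,190,-0.152,0,22,-10,190,-0.152,0]}}

```text
clock: 2.35
ee_pos: [0.4624, -0.1602, 0.0469]
tool_rot: [0.99, -0.139, -0.0, 0.0]
wrist_force: [0.8, -0.3, 0.7]
grip_width: 0.0949
```

Emit:
{"method": "step_arm", "body": {"targets": [0,0,0,0,0.6,0,0,0,0,1,0,0,0,0,1,0,0,0,0,1,0,0,0,0,1,0,0,0,0,1,0,0,0,0,1]}}

```text
clock: 3.05
ee_pos: [0.4626, -0.1589, 0.0466]
tool_rot: [0.99, -0.138, -0.0, -0.0]
wrist_force: [0.1, -0.8, -0.1]
grip_width: 0.0446
```

Emit:
{"method": "step_arm", "body": {"targets": [0,0,0,0,1,0,0,0,0,1,0,0,0,0,1,0,0,0,0,1,0,0,0,0,1,0,0,0,0,1]}}

```text
clock: 3.65
ee_pos: [0.4627, -0.1589, 0.0467]
tool_rot: [0.99, -0.138, 0.0, -0.0]
wrist_force: [0.2, 1.3, -0.2]
grip_width: 0.0161
```

Emit:
{"method": "step_arm", "body": {"targets": [0,0,-30,0,1,0,0,-70,0,1,0,0,-110,0,1,0,0,-155,0,1,0,0,-200,0,1,0,0,-200,0,1,0,0,-200,0,1]}}

```text
clock: 4.35
ee_pos: [0.4629, -0.1592, 0.2475]
tool_rot: [0.99, -0.138, 0.001, 0.0]
wrist_force: [0.4, 0.2, -2.1]
grip_width: 0.0158
```

```bash
python3 - <<'E'
from h import *
T=pose(); np.save("T2.npy",T); im=r.read_camera("wrist"); cv2.imwrite("pics/w2.png",im[:,:,::-1]); print(T.round(4))
E
```

```text
[[ 9.618e-01 -2.737e-01  1.700e-03  4.629e-01]
 [-2.737e-01 -9.618e-01 -1.000e-03 -1.592e-01]
 [ 1.900e-03  5.000e-04 -1.000e+00  2.475e-01]
 [ 0.000e+00  0.000e+00  0.000e+00  1.000e+00]]
```

View pics/w2.png

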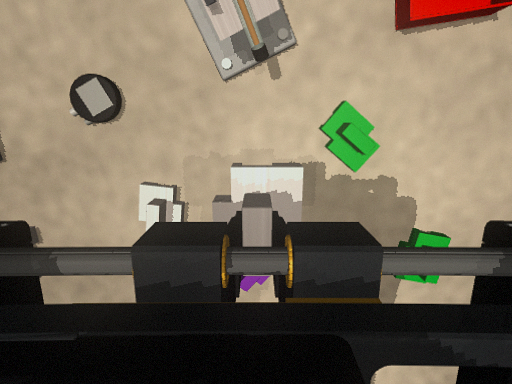

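Cap_diag is held level: its far edge is at row 163, columns 232–303. cradle_side is at the top of the frame. I'll move to look at cradle_side from close by.

Emit:
{"method": "step_arm", "body": {"targets": [20,1,-3,-0.1,1,45,3,-6,-0.2,1,70,5,-10,-0.3,1,92,6,-12,-0.4,1,92,6,-12,-0.4,1,92,6,-12,-0.4,1]}}

```text
clock: 5.0
ee_pos: [0.5483, -0.1894, 0.2555]
tool_rot: [0.998, 0.061, -0.003, -0.001]
wrist_force: [0.4, -0.1, -1.9]
grip_width: 0.0155
```

```bash
python3 - <<'E'
from h import *
T=pose(); np.save("T3.npy",T); im=r.read_camera("wrist")[:,:,::-1]; cv2.imwrite("pics/w3.png",im); print(T.round(4))
cv2.imwrite("pics/w3c.png",cv2.resize(im[0:240,130:390],None,fx=2.5,fy=2.5,interpolation=cv2.INTER_CUBIC))
E
```

```text
[[ 0.9926  0.1212 -0.0053  0.5483]
 [ 0.1213 -0.9926  0.0023 -0.1894]
 [-0.005  -0.0029 -1.      0.2555]
 [ 0.      0.      0.      1.    ]]
```

View pics/w3c.png

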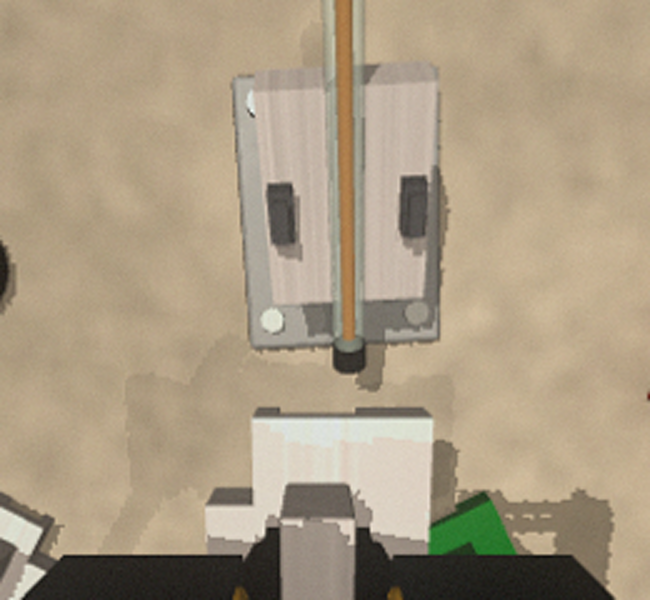

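The close view of cradle_side (crop pixels) shows face corners near (254,88), (437,82), (423,298), (274,305), and keys mid-sides at (282,213) and (413,207). The cap hangs level below.

```bash
cat >> h.py <<'E'
from scipy.optimize import least_squares
def frame(x,y,yaw,tilt=np.pi/6,z=.1):
    F=np.eye(4); F[:3,:3]=R.from_euler("ZY",[yaw,-tilt]).as_matrix(); F[:3,3]=x,y,z; return F
def fitclamp(px,obj,T,g):
    f=lambda p:(proj("wrist",(frame(*p)@np.c_[obj,np.ones(len(obj))].T).T[:,:3],T)-px).ravel()
    s=least_squares(f,g); return s.x,s.fun.reshape(-1,2)
E
python3 - <<'E'
from h import *
T=np.load("T3.npy"); im=cv2.imread("pics/w3.png")
px=np.array([[254,88],[437,82],[423,298],[274,305]])/2.5+[130,0]
g=cv2.cvtColor(im,cv2.COLOR_BGR2GRAY)
obj=np.array([[42,32,0],[42,-32,0],[-42,-32,0],[-42,32,0]])/1000
p,e=fitclamp(px,obj,T,[.646,-.188,.1]); print(p,np.degrees(p[2]));print(e.round(1))
F=frame(*p)
keys=np.array([[a,s*b,c] for s in(1,-1) for c in (0,14) for b in(20.5,30) for a in(-10,10)])/1000
q=(proj("wrist",(F@np.c_[keys,np.ones(16)].T).T[:,:3],T)-[130,0])*2.5
print(q.round(0).tolist())
# cap far top edge predicted, tool frame
for z in (.0286,.0466): print(z,((proj("wrist",(T@np.array([[.036,y,z,1] for y in(-.016,.028)]).T).T[:,:3],T)-[130,0])*2.5).round(0))
E
```

```text
[ 0.64549963 -0.18924553  0.16257428] 9.314819991894852
[[-0.1  1. ]
 [ 0.5 -0.1]
 [-0.2 -0.5]
 [-0.4 -0.7]]
[[295.0, 231.0], [292.0, 181.0], [272.0, 232.0], [267.0, 182.0], [295.0, 248.0], [292.0, 197.0], [271.0, 249.0], [266.0, 198.0], [399.0, 227.0], [401.0, 176.0], [423.0, 226.0], [426.0, 175.0], [402.0, 243.0], [405.0, 192.0], [427.0, 242.0], [431.0, 191.0]]
0.0286 [[250. 414.]
 [431. 414.]]
0.0466 [[255. 403.]
 [421. 403.]]
```

```bash
cat >> h.py <<'E'
def rel(targets,yaw,T=None):
    T=pose() if T is None else T
    print("twist",round(-(yaw-np.arctan2(T[1,0],T[0,0])),3))
    for t in np.atleast_2d(targets): print(((t-T[:3,3])@T[:3,:3]*1000).round(1))
E
python3 - <<'E'
from h import *
x,y,yaw=.6455,-.1892,.1626
F=frame(x,y,yaw); E=(F@[-.014,0,0,1])[:3]; u=np.array([np.cos(yaw),np.sin(yaw),0])
P=[E+u*a/1000+np.array([0,0,b/1000]) for a,b in [(-36,70),(-36,49)]+[(-36*np.cos(f)-36.3*np.sin(f),-36*np.sin(f)+36.3*np.cos(f)+10.3) for f in np.radians([0,6,12,18,24,30,32])]]
print(E); rel(P,yaw)
E
```

```text
[ 0.63353557 -0.19116274  0.093     ]
twist -0.041
[49.  13.8 92.8]
[ 49.1  13.8 113.8]
[ 49.1  13.8 116.2]
[ 45.5  14.  120.2]
[ 42.4  14.1 124.5]
[ 39.7  14.2 129.1]
[ 37.5  14.3 134. ]
[ 35.9  14.4 139.1]
[ 35.4  14.4 140.9]
```

Emit:
{"method": "step_arm", "body": {"targets": [20,6,30,-0.041,1,49,14,60,-0.041,1,49,14,92,-0.041,1,49,14,108,-0.041,1,49,14,112,-0.041,1,49,14,112,-0.041,1]}}

```text
clock: 5.65
ee_pos: [0.5973, -0.1974, 0.1464]
tool_rot: [0.997, 0.081, -0.002, -0.001]
wrist_force: [-3.5, 0.1, 2.7]
grip_width: 0.0159
```

```bash
python3 - <<'E'
from h import *
T=pose(); print(T[:3,3], r.get_state()["wrist_force"], np.arctan2(T[1,0],T[0,0]))
E=np.array([.63353557,-.19116274,.093]); u=np.array([np.cos(.1626),np.sin(.1626),0]); d=T[:3,3]-E; print(d@u,d@[-u[1],u[0],0],d[2])
E
```

```text
[ 0.59733065 -0.19742767  0.14635512] [-3.47538444  0.10970314  2.73993175] 0.1629259962094824
-0.036741565800141554 -0.0003212748537758581 0.05335511937479606
```

The cap's edge met the key's leaning flank early. I'll shift down-slope by 7 mm more.

Emit:
{"method": "step_arm", "body": {"targets": [0,0,-8,0,1,-6,0,-8,0,1,-6,0,-8,0,1,-6,0,-8,0,1]}}

```text
clock: 6.05
ee_pos: [0.5935, -0.1988, 0.1548]
tool_rot: [0.997, 0.082, 0.0, 0.0]
wrist_force: [0.0, 0.3, -1.2]
grip_width: 0.0162
```

```bash
python3 - <<'E'
from h import *
x,y,yaw=.6455,-.1892,.1626
F=frame(x,y,yaw); E=(F@[-.021,0,0,1])[:3]; u=np.array([np.cos(yaw),np.sin(yaw),0])
P=[E+u*a/1000+np.array([0,0,b/1000]) for a,b in [(-36,49)]+[(-36*np.cos(f)-36.3*np.sin(f),-36*np.sin(f)+36.3*np.cos(f)+10.3) for f in np.radians([0,6,12,18,24,30,32])]]
rel(P,yaw); print(r.get_state()["wrist_force"])
E
```

```text
twist 0.001
[-1.4 -1.1 16.3]
[-1.4 -1.1 18.7]
[-5.  -1.1 22.6]
[-8.1 -1.1 26.9]
[-10.8  -1.1  31.6]
[-13.   -1.1  36.4]
[-14.7  -1.1  41.5]
[-15.1  -1.1  43.3]
[ 0.02271817  0.26065732 -1.24105788]
```

Emit:
{"method": "step_arm", "body": {"targets": [-1,-1,10,0,1,-1,-1,16,0,1,-1,-1,18,0,1,-3,-1,20,0,1,-5,-1,23,0,1,-5,-1,23,0,1]}}

```text
clock: 6.65
ee_pos: [0.5883, -0.1986, 0.1311]
tool_rot: [0.997, 0.082, -0.0, -0.0]
wrist_force: [0.1, 0.2, -2.5]
grip_width: 0.0158
```

Emit:
{"method": "step_arm", "body": {"targets": [-2,0,2,0,1,-3,0,4,0,1,-5,0,6,0,1,-6,0,9,0,1,-6,0,9,0,1]}}

```text
clock: 7.15
ee_pos: [0.5827, -0.1998, 0.1226]
tool_rot: [0.997, 0.082, -0.0, 0.0]
wrist_force: [-0.4, -0.4, -1.1]
grip_width: 0.0161
```

```bash
python3 - <<'E'
from h import *
T=pose(); np.save("T4.npy",T); im=r.read_camera("wrist")[:,:,::-1]; cv2.imwrite("pics/w4.png",im); print(T.round(4))
cv2.imwrite("pics/w4c.png",cv2.resize(im[60:240,150:370],None,fx=2.5,fy=2.5,interpolation=cv2.INTER_CUBIC))
x,y,yaw=.6455,-.1892,.1626
Fi=np.linalg.inv(frame(x,y,yaw)); print(Fi@T[:,3])
E
```

```text
[[ 9.866e-01  1.629e-01 -2.000e-04  5.827e-01]
 [ 1.629e-01 -9.866e-01 -1.000e-04 -1.998e-01]
 [-2.000e-04  0.000e+00 -1.000e+00  1.226e-01]
 [ 0.000e+00  0.000e+00  0.000e+00  1.000e+00]]
[-4.38253406e-02 -2.56938980e-04  5.14451477e-02  1.00000000e+00]
```

View pics/w4c.png

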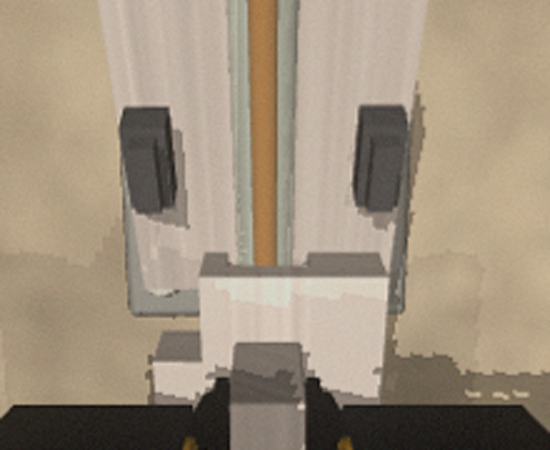

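```bash
python3 - <<'E'
from h import *
T=np.load("T4.npy")
for ph in (0,5,10,15,20,25,30):
    f=np.radians(ph);out=[]
    for z in(18,0):
        a,b=36,z-36.3; X=a*np.cos(f)-b*np.sin(f); Z=a*np.sin(f)+b*np.cos(f)
        out+=[((proj("wrist",(T@[X/1000,yy,.0103-Z/1000,1])[:3],T)[0]-[150,60])*2.5).round(0) for yy in(-.016,.028)]
    print(ph,np.array(out).tolist())
E
```

```text
0 [[200.0, 264.0], [381.0, 264.0], [206.0, 253.0], [371.0, 253.0]]
5 [[199.0, 260.0], [384.0, 260.0], [205.0, 244.0], [373.0, 243.0]]
10 [[197.0, 258.0], [386.0, 257.0], [203.0, 235.0], [376.0, 235.0]]
15 [[196.0, 256.0], [389.0, 256.0], [202.0, 227.0], [378.0, 227.0]]
20 [[194.0, 256.0], [391.0, 256.0], [200.0, 220.0], [381.0, 220.0]]
25 [[193.0, 257.0], [394.0, 257.0], [198.0, 215.0], [384.0, 215.0]]
30 [[191.0, 260.0], [397.0, 260.0], [197.0, 211.0], [387.0, 211.0]]
```

The cap is now tilted about 10° (far top edge at crop row 275, bottom edge at 253), and it has slid about 4 mm back in the jaws. I'll continue the tilt on a path that holds the edge still.

Emit:
{"method": "step_arm", "body": {"targets": [6,0,-7,0,1,8,0,-5,0,1,6,0,-1,0,1,3,0,3,0,1,2,0,7,0,1,1,0,12,0,1,1,0,12,0,1]}}

```text
clock: 7.9
ee_pos: [0.585, -0.2002, 0.1131]
tool_rot: [0.997, 0.082, 0.001, 0.001]
wrist_force: [-3.4, 0.2, 6.4]
grip_width: 0.0159
```

```bash
python3 - <<'E'
from h import *
T=pose(); np.save("T5.npy",T); im=r.read_camera("wrist")[:,:,::-1]; cv2.imwrite("pics/w5.png",im); print(T[:3,3].round(4))
cv2.imwrite("pics/w5c.png",cv2.resize(im[60:240,150:370],None,fx=2.5,fy=2.5,interpolation=cv2.INTER_CUBIC))
E
```

```text
[ 0.585  -0.2002  0.1131]
```

View pics/w5c.png

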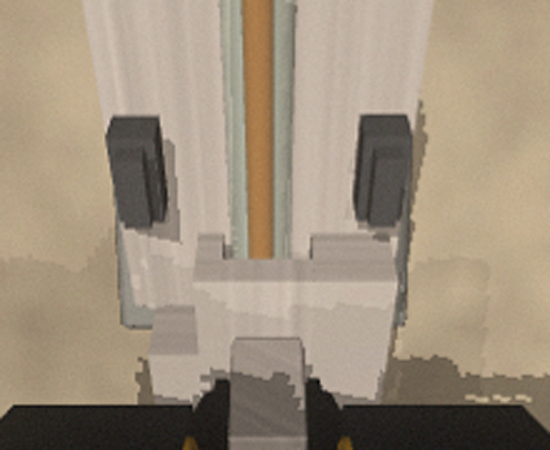

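The cap is now tilted about 28°, nearly flush with the face (top edge row 281, bottom 235). I'll lift clear and carry it to view cradle_diag.

Emit:
{"method": "step_arm", "body": {"targets": [-10,0,-17,0,1,-20,0,-55,0,1,-20,0,-100,0,1,-20,-20,-142,0.04,1,-18,-65,-142,0.08,1,-16,-110,-142,0.12,1,-14,-155,-142,0.16,1,-12,-200,-142,0.16,1]}}

```text
clock: 8.75
ee_pos: [0.5388, -0.0025, 0.2524]
tool_rot: [1.0, 0.001, 0.0, -0.0]
wrist_force: [0.2, 0.9, -1.3]
grip_width: 0.0156
```

```bash
python3 - <<'E'
from h import *
T=np.load("T5.npy")
def f(p):
    ph,s=p; o=[]
    for z in(18,0):
        a,b=36,z-36.3; X=a*np.cos(ph)-b*np.sin(ph)+s; Z=a*np.sin(ph)+b*np.cos(ph)
        o.append(((proj("wrist",(T@[X/1000,.006,.0103-Z/1000,1])[:3],T)[0,1])-60)*2.5)
    return np.array(o)-[281,235]
s=least_squares(f,[.45,-4]); print(np.degrees(s.x[0]),s.x[1],s.fun)
rel([.515,.18,.255],0.)
E
```

```text
26.649672845791518 -5.079186388455008 [ 1.70530257e-13 -3.41060513e-13]
twist 0.003
[ -23.3 -182.6   -2.6]
```

Emit:
{"method": "step_arm", "body": {"targets": [-8,-45,-1,0,1,-15,-90,-2,0,1,-23,-137,-3,0,1,-23,-182,-3,0,1,-23,-182,-3,0,1,-23,-182,-3,0,1]}}

```text
clock: 9.35
ee_pos: [0.5153, 0.1786, 0.2551]
tool_rot: [1.0, 0.003, -0.0, 0.0]
wrist_force: [0.4, -0.8, -2.1]
grip_width: 0.0161
```

```bash
python3 - <<'E'
from h import *
T=pose(); np.save("T6.npy",T); im=r.read_camera("wrist")[:,:,::-1]; cv2.imwrite("pics/w6.png",im); print(T.round(4))
cv2.imwrite("pics/w6c.png",cv2.resize(im[0:240,130:390],None,fx=2.5,fy=2.5,interpolation=cv2.INTER_CUBIC))
E
```

```text
[[ 1.000e+00  6.300e-03 -8.000e-04  5.153e-01]
 [ 6.300e-03 -1.000e+00 -7.000e-04  1.786e-01]
 [-8.000e-04  7.000e-04 -1.000e+00  2.551e-01]
 [ 0.000e+00  0.000e+00  0.000e+00  1.000e+00]]
```

View pics/w6c.png

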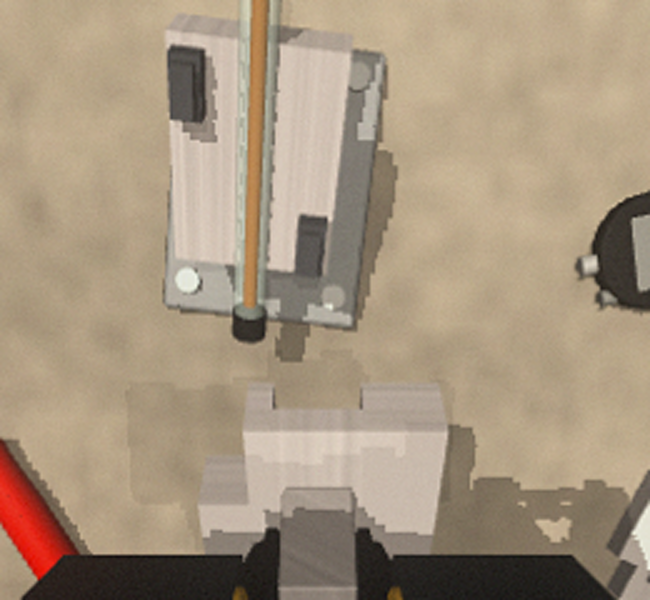

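View of cradle_diag, in crop pixels: face corners near (166,32), (351,48), (175,260) and about (329,274), with keys upper-left and lower-right. The cap is still tilted, top edge at row 430.

```bash
python3 - <<'E'
from h import *
T=np.load("T6.npy")
px=np.array([[166,32],[351,48],[329,274],[175,260]])/2.5+[130,0]
obj=np.array([[42,32,0],[42,-32,0],[-42,-32,0],[-42,32,0]])/1000
p,e=fitclamp(px,obj,T,[.615,.18,0]); print(p,np.degrees(p[2]));print(e.round(1))
F=frame(*p)
keys=np.array([[a,s*b,c] for s in(1,-1) for c in (0,14) for b in(18.5,30) for a in(16.5*s,38*s)])/1000
print(((proj("wrist",(F@np.c_[keys,np.ones(16)].T).T[:,:3],T)-[130,0])*2.5).round(0)[:8].tolist())
def f(q):
    ph,s,t=q; o=[]
    for z,yy in((18,-.016),(18,.028),(0,0)):
        a,b=36,z-36.3; X=a*np.cos(ph)-b*np.sin(ph)+s; Z=a*np.sin(ph)+b*np.cos(ph)
        w=(proj("wrist",(T@[X/1000,yy+t/1000,.0103-Z/1000,1])[:3],T)[0]-[130,0])*2.5
        o+= [w[1]] if z==0 else list(w)
    return np.array(o)-[243,430,447,430,383]
s=least_squares(f,[.45,-4,0]); print(np.degrees(s.x[0]),s.x,s.fun)
ph,sx,ty=s.x
# final: cap tilt 30 about pivot (tool x=sx, z=10.3 ahead of TCP)
yaw=p[2]; 
piv=F[:3,3]+F[:3,2]*.0363; u=np.array([np.cos(yaw),np.sin(yaw),0]); v=np.array([-u[1],u[0],0])
tcp=piv-u*sx/1000+v*ty/1000+[0,0,.0103]
np.save("home_diag.npy",np.r_[tcp,yaw]); n=F[:3,2]
rel([tcp+n*.06,tcp+n*.03,tcp+n*.018,tcp],yaw)
E
```

```text
[ 0.62639593  0.20199451 -0.08399378] -4.812488859158134
[[-0.8 -0.3]
 [-0.   1. ]
 [-0.1 -0.4]
 [ 1.1 -0.5]]
[[206.0, 115.0], [204.0, 49.0], [174.0, 112.0], [171.0, 45.0], [200.0, 129.0], [198.0, 61.0], [167.0, 125.0], [163.0, 57.0]]
28.08423794358975 [ 0.49016242 -4.71813409  0.64113942] [ 0.79882096  0.27273315 -0.79784834  0.1938806  -0.55492041]
twist 0.088
[ 67.8 -28.4  61.4]
[ 82.8 -27.1  87.4]
[ 88.8 -26.5  97.8]
[ 97.7 -25.8 113.4]
```

Emit:
{"method": "step_arm", "body": {"targets": [30,-15,20,0.04,1,68,-28,61,0.088,1,80,-27,82,0.088,1,89,-26,98,0.088,1,89,-26,98,0.088,1,89,-26,98,0.088,1]}}

```text
clock: 10.0
ee_pos: [0.6047, 0.2028, 0.1576]
tool_rot: [0.999, -0.043, -0.0, 0.0]
wrist_force: [-0.6, 0.2, -1.6]
grip_width: 0.0159
```

```bash
cat > st.py <<'E'
from h import *
import sys
h=np.load(sys.argv[1]); n=R.from_euler("ZY",[h[3],-np.pi/6]).as_matrix(); d=pose()[:3,3]-h[:3]
print("clamp-frame err mm",(d@n*1000).round(1),"F",r.get_state()["wrist_force"].round(1)); rel([h[:3]+n[:,2]*k/1000 for k in(12,6,2,0,-1)],h[3])
E
python3 st.py home_diag.npy
```

```text
clamp-frame err mm [ 0.8 -1.7 17.8] F [-0.6  0.2 -1.6]
twist -0.002
[ 2.2 -1.7  5.4]
[ 5.2 -1.7 10.6]
[ 7.2 -1.7 14.1]
[ 8.2 -1.7 15.8]
[ 8.7 -1.7 16.7]
```

Emit:
{"method": "step_arm", "body": {"targets": [0,-1.5,0,0,1,2,-1.5,5,0,1,4,-1.5,8,0,1,5,-1.5,11,0,1,7,-1.5,14,0,1,7,-1.5,14,0,1]}}

```text
clock: 10.6
ee_pos: [0.6115, 0.205, 0.1429]
tool_rot: [0.999, -0.042, -0.0, 0.0]
wrist_force: [-0.7, 0.7, -1.5]
grip_width: 0.0159
```

```bash
python3 st.py home_diag.npy
```

```text
clamp-frame err mm [-0.8  1.1  1.9] F [-0.7  0.7 -1.5]
twist -0.0
[-4.4  1.1 -9.2]
[-1.3  1.1 -4. ]
[ 0.7  1.1 -0.5]
[1.7 1.1 1.2]
[2.2 1.1 2.1]
```

Emit:
{"method": "step_arm", "body": {"targets": [1,0.5,1,0,1,2,0.5,2,0,1,2,0.5,3,0,1,2,0.5,3,0,1]}}

```text
clock: 11.0
ee_pos: [0.6137, 0.2045, 0.1417]
tool_rot: [0.999, -0.042, -0.0, -0.0]
wrist_force: [-4.3, -0.3, 3.8]
grip_width: 0.0157
```

```bash
python3 st.py home_diag.npy
```

```text
clamp-frame err mm [ 0.5  0.8 -0.3] F [-4.3 -0.3  3.8]
twist -0.0
[ -6.6   0.8 -10.4]
[-3.6  0.8 -5.2]
[-1.6  0.8 -1.8]
[-0.6  0.8 -0. ]
[-0.1  0.8  0.8]
```

Emit:
{"method": "step_arm", "body": {"targets": [0,0.5,1.5,0,1,0,0.5,3,0,1,0,0.5,4,0,1,0,0.5,4,0,1]}}

```text
clock: 11.4
ee_pos: [0.6139, 0.2046, 0.1402]
tool_rot: [0.999, -0.042, 0.0, -0.0]
wrist_force: [-9.8, -0.3, 14.2]
grip_width: 0.0161
```

```bash
python3 st.py home_diag.npy; python3 - <<'E'
from h import *
im=r.read_camera("wrist")[:,:,::-1]; T=pose(); np.save("T7.npy",T); cv2.imwrite("pics/w7.png",im)
cv2.imwrite("pics/w7c.png",cv2.resize(im[60:240,150:370],None,fx=2.5,fy=2.5,interpolation=cv2.INTER_CUBIC))
E
```

```text
clamp-frame err mm [-0.2  0.9 -1.7] F [-9.8 -0.3 14.2]
twist -0.0
[ -6.7   0.9 -12. ]
[-3.7  0.9 -6.8]
[-1.7  0.9 -3.3]
[-0.7  0.9 -1.6]
[-0.2  0.9 -0.7]
```

View pics/w7c.png

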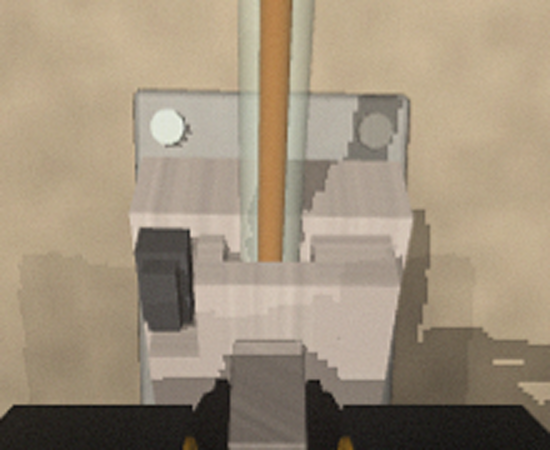

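cap_diag is in the clamp, with the upper-left key inside its cut-out and its face on the slope. I'll ease off and release.

Emit:
{"method": "step_arm", "body": {"targets": [0,0,-2,0,1,0,0,-2,0,0.5,0,0,-2,0,0.5,0,0,-2,0,0.5,0,0,-2,0,0.5,0,0,-2,0,0.5,0,0,-2,0,0.5]}}

```text
clock: 12.15
ee_pos: [0.6145, 0.2058, 0.1408]
tool_rot: [0.999, -0.042, 0.001, -0.002]
wrist_force: [-3.6, 4.9, 8.0]
grip_width: 0.047
```

Emit:
{"method": "step_arm", "body": {"targets": [0,0,-10,0,0.5,0,0,-35,0,0.5,0,0,-75,0,0.3,-20,0,-115,0,0,-60,0,-125,0,0,-100,0,-125,0,0,-100,0,-125,0,0,-100,0,-125,0,0]}}

```text
clock: 12.95
ee_pos: [0.514, 0.2121, 0.264]
tool_rot: [0.999, -0.042, 0.001, 0.0]
wrist_force: [0.2, -0.1, -0.1]
grip_width: 0.09
```

```bash
python3 - <<'E'
from h import *
T=pose(); np.save("T8.npy",T); im=r.read_camera("wrist")[:,:,::-1]; cv2.imwrite("pics/w8.png",im); print(T.round(4))
# seated check: colour-based cap outline (tool-frame expected corners)
h=np.load("home_diag.npy"); F=frame(.6264,.2020,h[3])
c=np.array([[36,-28,18],[-14,-28,18],[36,16,18],[-36,28,18],[20,8,48],[20,-8,48],[-20,8,48],[-20,-8,48]])/1000
print(proj("wrist",(F@np.c_[c,np.ones(8)].T).T[:,:3],T).round(0).tolist())
print(proj("wrist",[.436,.191,.03],T))
E
```

```text
[[ 9.965e-01 -8.370e-02  1.900e-03  5.140e-01]
 [-8.370e-02 -9.965e-01 -1.000e-04  2.121e-01]
 [ 1.900e-03 -1.000e-04 -1.000e+00  2.640e-01]
 [ 0.000e+00  0.000e+00  0.000e+00  1.000e+00]]
[[289.0, 32.0], [285.0, 88.0], [238.0, 32.0], [229.0, 109.0], [247.0, 65.0], [266.0, 65.0], [248.0, 109.0], [265.0, 109.0]]
[[276.25380393 222.54621811]]
```

Emit:
{"method": "step_arm", "body": {"targets": [-45,10,0,0,0,-90,25,10,0.05,0,-102,30,28,0.12,0,-102,30,28,0.12,0,-102,30,28,0.12,0]}}

```text
clock: 13.5
ee_pos: [0.411, 0.1909, 0.236]
tool_rot: [0.995, -0.102, 0.0, 0.0]
wrist_force: [0.3, 0.1, 0.3]
grip_width: 0.0951
```

```bash
python3 - <<'E'
from h import *
T=pose(); im=r.read_camera("wrist")[:,:,::-1].copy(); cv2.imwrite("pics/w9.png",im); print(T.round(4))
p=proj("wrist",[.436,.191,.03],T)[0].astype(int); print(p)
x0,y0=p[0]-55,p[1]-60; c=im[y0:p[1]+60,x0:p[0]+55]; hsv=cv2.cvtColor(c,cv2.COLOR_BGR2HSV)
m=((hsv[...,1]<45)&(hsv[...,2]>150)).astype(np.uint8)
n,l,st,ce=cv2.connectedComponentsWithStats(m); i=1+st[1:,4].argmax(); print(st[i],c.shape)
cn=max(cv2.findContours((l==i).astype(np.uint8),0,2)[0],key=cv2.contourArea)[:,0]+[x0,y0]
print(cv2.approxPolyDP(cn.astype(np.float32),2.5,True)[:,0].tolist())
P=onplane("wrist",cn,.018,T)[:,:2]
(cx,cy),(w,h),a=cv2.minAreaRect((P*1000).astype(np.float32)); print(cx,cy,w,h,a)
yaw=np.radians(a if w>h else a+90); yaw=(yaw+np.pi/2)%np.pi-np.pi/2; print(np.degrees(yaw)); rel([cx/1000,cy/1000,.0465],yaw,T)
E
```

```text
[[ 9.794e-01 -2.021e-01  5.000e-04  4.110e-01]
 [-2.021e-01 -9.794e-01 -1.000e-04  1.909e-01]
 [ 5.000e-04 -0.000e+00 -1.000e+00  2.360e-01]
 [ 0.000e+00  0.000e+00  0.000e+00  1.000e+00]]
[251 151]
[  28   29   47   60 2332] (120, 110, 3)
[[224.0, 121.0], [224.0, 140.0], [231.0, 140.0], [233.0, 160.0], [225.0, 161.0], [225.0, 178.0], [269.0, 178.0], [269.0, 160.0], [261.0, 160.0], [261.0, 141.0], [269.0, 140.0], [270.0, 121.0]]
437.2721862792969 196.71136474609375 56.25138473510742 72.7401123046875 78.3116226196289
-11.688377380371088
twist 0.001
[ 24.4 -11.  189.5]
```

The contour confirms side notches in both long edges and a 56×73 mm outline. Grasping cap_side.

Emit:
{"method": "step_arm", "body": {"targets": [12,-6,40,0,0.2,24,-11,85,0,0.4,24,-11,130,0,0.4,24,-11,170,0,0.4,24,-11,189.5,0,0.4,24,-11,189.5,0,0.4,24,-11,189.5,0,0.4]}}

```text
clock: 14.25
ee_pos: [0.4373, 0.1972, 0.0471]
tool_rot: [0.995, -0.102, 0.001, -0.0]
wrist_force: [0.3, -0.3, 0.8]
grip_width: 0.057
```

Emit:
{"method": "step_arm", "body": {"targets": [0,0,0,0,1,0,0,0,0,1,0,0,0,0,1,0,0,0,0,1,0,0,0,0,1,0,0,0,0,1,0,0,0,0,1,0,0,0,0,1]}}

```text
clock: 15.05
ee_pos: [0.4356, 0.197, 0.0464]
tool_rot: [0.995, -0.102, 0.0, -0.0]
wrist_force: [-0.3, 0.6, 2.4]
grip_width: 0.0153
```

Emit:
{"method": "step_arm", "body": {"targets": [0,0,0,0,1,0,0,-30,0,1,0,0,-70,0,1,0,0,-110,0,1,0,0,-155,0,1,0,0,-200,0,1,0,0,-200,0,1]}}

```text
clock: 15.75
ee_pos: [0.4388, 0.1978, 0.2538]
tool_rot: [0.995, -0.102, 0.006, -0.003]
wrist_force: [1.3, 0.0, -0.4]
grip_width: 0.016
```

```bash
python3 - <<'E'
from h import *
print(r.get_state()["grip_width"]); rel([.49,-.21,.25],.1626)
E
```

```text
0.015963529469100356
twist -0.367
[132.8 389.    2.8]
```

Emit:
{"method": "step_arm", "body": {"targets": [15,42,0,-0.05,1,30,86,0,-0.1,1,45,131,0,-0.15,1,60,176,0,-0.2,1,75,221,0,-0.25,1,90,265,0,-0.3,1,105,309,0,-0.367,1,120,353,0,-0.367,1]}}

```text
clock: 16.55
ee_pos: [0.4806, -0.1749, 0.2442]
tool_rot: [0.997, 0.082, -0.001, -0.001]
wrist_force: [0.1, 0.8, -2.6]
grip_width: 0.0155
```

Emit:
{"method": "step_arm", "body": {"targets": [0,10,0,0,1,0,10,0,0,1,0,10,0,0,1]}}

```text
clock: 16.85
ee_pos: [0.4826, -0.182, 0.2448]
tool_rot: [0.997, 0.081, -0.001, -0.001]
wrist_force: [-0.5, -0.1, -0.9]
grip_width: 0.0158
```

```bash
cat > pt.py <<'E'
from h import *
x,y,yaw=.6455,-.1892,.1626
F=frame(x,y,yaw); E=(F@[-.021,0,0,1])[:3]; u=np.array([np.cos(yaw),np.sin(yaw),0])
P=[E+u*a/1000+np.array([0,0,b/1000]) for a,b in [(-36,90),(-36,50)]+[(-36*np.cos(f)-36.3*np.sin(f),-36*np.sin(f)+36.3*np.cos(f)+10.3) for f in np.radians([0,6,12,18,24,30,32])]]
rel(P,yaw); s=r.get_state(); print(s["wrist_force"])
E
python3 pt.py
```

```text
twist 0.0
[105.5  33.6  65.1]
[105.6  33.7 105.1]
[105.6  33.7 108.5]
[102.   33.7 112.5]
[ 98.8  33.7 116.8]
[ 96.2  33.7 121.4]
[ 94.   33.7 126.3]
[ 92.3  33.7 131.4]
[ 91.9  33.7 133.1]
[-0.52718265 -0.10371933 -0.89603956]
```

Emit:
{"method": "step_arm", "body": {"targets": [45,10,10,0,1,85,22,35,0,1,105,34,65,0,1,105,34,90,0,1,105,34,98,0,1,105,34,98,0,1]}}

```text
clock: 17.45
ee_pos: [0.5911, -0.1975, 0.1462]
tool_rot: [0.997, 0.082, -0.002, -0.001]
wrist_force: [-0.7, 0.6, -1.5]
grip_width: 0.0154
```

```bash
python3 pt.py
```

```text
twist 0.002
[  0.8   0.6 -33.3]
[0.9 0.7 6.7]
[ 0.9  0.7 10.1]
[-2.7  0.7 14.1]
[-5.8  0.7 18.4]
[-8.5  0.7 23. ]
[-10.7   0.7  27.9]
[-12.3   0.7  33. ]
[-12.8   0.7  34.8]
[-0.65867436  0.57821754 -1.5124196 ]
```

Emit:
{"method": "step_arm", "body": {"targets": [1,1,8,0,1,-1,1,12,0,1,-4,1,16,0,1,-7,1,20,0,1,-9,1,24,0,1,-11,1,29,0,1,-13,1,34,0,1,-13,1,35,0,1]}}

```text
clock: 18.25
ee_pos: [0.5797, -0.2029, 0.1157]
tool_rot: [0.997, 0.081, 0.001, 0.0]
wrist_force: [-5.8, 2.0, 9.0]
grip_width: 0.0161
```

```bash
python3 - <<'E'
from h import *
T=pose(); np.save("T10.npy",T); im=r.read_camera("wrist")[:,:,::-1]; cv2.imwrite("pics/w10.png",im); print(T[:3,3].round(4))
g=cv2.GaussianBlur(cv2.cvtColor(im,cv2.COLOR_BGR2GRAY),(1,1),0).astype(int)
for n,a in(("w5",(225,230)),("w10",(225,230)),("w10",(285,292))):
    q=cv2.cvtColor(cv2.imread(f"pics/{n}.png"),cv2.COLOR_BGR2GRAY)[140:190,a[0]:a[1]].mean(1).astype(int); print(n,a,q.tolist())
q=cv2.cvtColor(im,cv2.COLOR_BGR2GRAY)[182:186,205:320].mean(0).astype(int);print(q.tolist())
E
```

```text
[ 0.5797 -0.2029  0.1157]
w5 (225, 230) [179, 179, 179, 178, 180, 179, 178, 180, 181, 180, 179, 180, 179, 177, 175, 174, 175, 177, 177, 176, 175, 174, 175, 173, 170, 170, 170, 163, 163, 163, 164, 166, 169, 181, 181, 177, 173, 173, 174, 174, 173, 172, 160, 153, 153, 154, 158, 157, 155, 153]
w10 (225, 230) [183, 182, 183, 183, 183, 183, 177, 144, 134, 140, 146, 142, 140, 145, 143, 139, 137, 140, 140, 139, 142, 150, 177, 196, 195, 193, 194, 194, 195, 194, 195, 191, 181, 182, 182, 182, 182, 183, 183, 183, 181, 181, 180, 180, 181, 180, 181, 180, 183, 182]
w10 (285, 292) [175, 182, 184, 185, 185, 187, 177, 142, 135, 141, 146, 142, 142, 144, 143, 139, 138, 141, 138, 139, 140, 150, 177, 196, 194, 195, 194, 194, 196, 194, 194, 194, 194, 194, 196, 194, 196, 194, 195, 195, 190, 182, 180, 182, 182, 182, 182, 182, 183, 183]
[132, 130, 157, 182, 184, 184, 182, 184, 182, 183, 183, 183, 182, 183, 182, 183, 184, 183, 182, 184, 181, 181, 180, 181, 179, 181, 182, 180, 181, 181, 182, 182, 181, 180, 180, 179, 182, 186, 186, 183, 182, 186, 185, 188, 191, 192, 189, 187, 189, 192, 199, 199, 198, 198, 200, 196, 194, 199, 189, 191, 191, 186, 180, 174, 176, 178, 181, 185, 184, 184, 182, 180, 184, 179, 181, 180, 182, 182, 179, 181, 179, 180, 181, 182, 183, 183, 184, 182, 184, 183, 181, 184, 182, 183, 182, 184, 182, 183, 182, 183, 184, 125, 108, 106, 115, 168, 170, 167, 169, 167, 167, 165, 165, 165, 165]
```

```bash
cat >> h.py <<'E'
def capfit(T,top,bot):
    def f(p):
        ph,s=p; o=[]
        for z in(18,0):
            a,b=36,z-36.3; X=a*np.cos(ph)-b*np.sin(ph)+s; Z=a*np.sin(ph)+b*np.cos(ph)
            o.append(proj("wrist",(T@[X/1000,0,.0103-Z/1000,1])[:3],T)[0,1])
        return np.array(o)-[top,bot]
    s=least_squares(f,[.4,-3]); return np.degrees(s.x[0]),s.x[1]
E
python3 - <<'E'
from h import *
T=np.load("T10.npy"); print(capfit(T,161.8,146.5)); F=frame(.6455,-.1892,.1626); print((np.linalg.inv(F)@T[:,3]*1000).round(1))
E
```

```text
(np.float64(22.071544863346347), np.float64(0.3670373210581601))
[ -50.3   -2.8   47.2 1000. ]
```

Emit:
{"method": "step_arm", "body": {"targets": [-1,-2,2,0,1,-2,-2,4,0,1,-3,-2,6,0,1,-3,-2,6,0,1]}}

```text
clock: 18.7
ee_pos: [0.5778, -0.2029, 0.1107]
tool_rot: [0.997, 0.081, 0.003, 0.002]
wrist_force: [-1.2, -2.1, 5.8]
grip_width: 0.016
```

```bash
cat > tl.py <<'E'
from h import *
T=pose(); np.save("T11.npy",T); im=r.read_camera("wrist")[:,:,::-1]; cv2.imwrite("pics/w11.png",im)
F=frame(.6455,-.1892,.1626); print((np.linalg.inv(F)@T[:,3]*1000).round(1))
for a in((225,230),(285,292)):
    q=cv2.cvtColor(im,cv2.COLOR_BGR2GRAY)[135:185,a[0]:a[1]].mean(1).astype(int); print(a,q.tolist())
E
python3 tl.py
```

```text
[ -54.4   -2.5   43.8 1000. ]
(225, 230) [182, 182, 183, 182, 182, 182, 182, 183, 184, 178, 156, 147, 149, 155, 159, 154, 154, 156, 156, 155, 150, 151, 153, 150, 151, 152, 154, 158, 176, 186, 187, 187, 187, 187, 187, 186, 186, 186, 184, 185, 186, 182, 174, 174, 174, 176, 174, 175, 174, 174]
(285, 292) [178, 181, 179, 181, 185, 185, 184, 185, 186, 177, 149, 147, 148, 156, 158, 153, 153, 155, 156, 155, 151, 150, 152, 151, 153, 153, 154, 159, 176, 188, 186, 186, 186, 187, 186, 186, 186, 187, 186, 187, 188, 187, 186, 188, 187, 187, 186, 179, 175, 176]
```

```bash
python3 - <<'E'
from h import *
T=np.load("T11.npy"); print(capfit(T,162.8,144.7)); im=cv2.imread("pics/w11.png")
g=cv2.cvtColor(im,cv2.COLOR_BGR2GRAY)
for row in (163,168): print(g[row-1:row+2,195:330].mean(0).astype(int).tolist())
h=im[90:150,150:370].astype(int)
# tube orange centre columns by row
hsv=cv2.cvtColor(im,cv2.COLOR_BGR2HSV); m=(hsv[...,0]>8)&(hsv[...,0]<22)&(hsv[...,1]>130)
for row in (20,80,140): c=np.where(m[row,200:320])[0]+200; print(row,c.min(),c.max())
E
```

```text
(np.float64(27.237329930918403), np.float64(0.22653649172213958))
[123, 134, 145, 146, 171, 175, 175, 174, 173, 172, 171, 169, 171, 173, 172, 174, 173, 174, 175, 174, 175, 175, 174, 175, 175, 173, 176, 173, 173, 173, 173, 174, 175, 173, 172, 175, 174, 175, 174, 175, 171, 175, 174, 174, 173, 176, 178, 179, 177, 177, 175, 175, 175, 174, 176, 174, 171, 170, 173, 174, 177, 177, 178, 178, 178, 178, 174, 175, 178, 181, 182, 182, 177, 171, 169, 167, 171, 174, 174, 176, 178, 174, 175, 174, 176, 174, 175, 176, 173, 175, 174, 173, 175, 176, 175, 176, 174, 174, 176, 172, 175, 174, 175, 175, 176, 174, 173, 174, 174, 174, 175, 175, 174, 175, 178, 135, 106, 167, 177, 177, 176, 177, 177, 177, 178, 172, 171, 175, 178, 175, 174, 176, 177, 178, 173]
[124, 133, 145, 146, 148, 172, 177, 174, 173, 178, 184, 185, 188, 175, 175, 178, 177, 177, 178, 177, 177, 181, 181, 179, 187, 186, 185, 187, 187, 188, 187, 187, 187, 187, 187, 187, 188, 187, 187, 186, 187, 186, 186, 185, 188, 188, 190, 193, 191, 190, 188, 187, 187, 186, 189, 188, 186, 184, 187, 188, 191, 192, 191, 191, 193, 191, 189, 189, 191, 196, 198, 195, 189, 185, 180, 181, 185, 187, 190, 190, 191, 187, 188, 187, 187, 187, 186, 184, 187, 189, 185, 186, 187, 184, 188, 187, 187, 188, 187, 187, 187, 188, 188, 189, 187, 187, 185, 186, 187, 185, 187, 186, 187, 192, 162, 114, 84, 166, 179, 178, 171, 171, 168, 169, 170, 168, 168, 168, 169, 168, 169, 169, 172, 171, 171]
20 243 253
80 245 254
140 247 255
```

```bash
python3 - <<'E'
from h import *
yaw=.1626; F=frame(.6455,-.1892,yaw); u=np.array([np.cos(yaw),np.sin(yaw),0]); n=F[:3,2]
tcp=F[:3,3]+n*.0363-u*.0002+[0,0,.0103]; np.save("home_side.npy",np.r_[tcp,yaw])
T=pose(); rel([T[:3,3]+n*.03, tcp+n*.04, tcp+n*.018],yaw)
E
```

```text
twist -0.001
[-14.9   0.1 -26.1]
[ 31.   -2.2 -65.5]
[ 41.9  -2.3 -46.4]
```

Emit:
{"method": "step_arm", "body": {"targets": [-15,0,-26,0,1,-10,-1,-55,0,1,15,-2,-72,0,1,31,-2,-66,0,1,42,-2,-47,0,1,42,-2,-47,0,1,42,-2,-47,0,1]}}

```text
clock: 19.45
ee_pos: [0.6166, -0.1923, 0.1537]
tool_rot: [0.997, 0.081, -0.001, -0.0]
wrist_force: [0.0, -0.5, -1.6]
grip_width: 0.0157
```

```bash
python3 st.py home_side.npy; python3 tl.py
```

```text
clamp-frame err mm [-3.2  1.6 15.7] F [ 0.  -0.5 -1.6]
twist 0.0
[4.6 1.6 1.6]
[7.7 1.6 6.8]
[ 9.7  1.6 10.2]
[10.7  1.6 12. ]
[11.2  1.6 12.8]
[   1.8    1.6   61.  1000. ]
(225, 230) [185, 184, 185, 183, 185, 185, 185, 183, 178, 167, 150, 146, 147, 154, 157, 153, 149, 155, 154, 152, 148, 147, 152, 150, 149, 151, 152, 158, 174, 188, 185, 186, 186, 187, 187, 185, 186, 184, 173, 174, 173, 174, 175, 174, 174, 174, 174, 173, 172, 172]
(285, 292) [181, 182, 181, 182, 183, 182, 183, 183, 181, 169, 149, 144, 147, 154, 158, 152, 152, 154, 155, 153, 148, 148, 152, 149, 150, 151, 153, 158, 174, 187, 186, 187, 186, 185, 186, 186, 186, 186, 187, 186, 186, 187, 186, 185, 187, 187, 182, 173, 172, 174]
```

Emit:
{"method": "step_arm", "body": {"targets": [3,1,-1.5,0,1,3,1,-1.5,0,1,3,1,-1.5,0,1]}}

```text
clock: 19.8
ee_pos: [0.6207, -0.1931, 0.1565]
tool_rot: [0.997, 0.081, 0.001, 0.0]
wrist_force: [0.6, -0.1, -1.6]
grip_width: 0.0161
```

```bash
python3 st.py home_side.npy
```

```text
clamp-frame err mm [ 1.5  0.1 16.2] F [ 0.6 -0.1 -1.6]
twist -0.0
[0.8 0.1 4.4]
[3.8 0.1 9.6]
[ 5.8  0.1 13. ]
[ 6.7  0.1 14.8]
[ 7.2  0.1 15.6]
```

Emit:
{"method": "step_arm", "body": {"targets": [1,0,4,0,1,3,0,7,0,1,4,0,10,0,1,6,0,13,0,1,6,0,13,0,1]}}

```text
clock: 20.3
ee_pos: [0.6262, -0.1916, 0.1417]
tool_rot: [0.997, 0.081, -0.001, -0.0]
wrist_force: [0.4, 0.1, -2.2]
grip_width: 0.0158
```

```bash
python3 st.py home_side.npy
```

```text
clamp-frame err mm [-0.9  0.7  0.5] F [ 0.4  0.1 -2.2]
twist 0.0
[ -5.    0.7 -10.4]
[-2.   0.7 -5.2]
[ 0.   0.7 -1.8]
[ 1.1  0.7 -0. ]
[1.6 0.7 0.8]
```

Clean entry with no contact force. Pressing home.

Emit:
{"method": "step_arm", "body": {"targets": [1,0,1.5,0,1,1,0,3,0,1,1,0,4.5,0,1,1,0,6,0,1,1,0,6,0,1]}}

```text
clock: 20.8
ee_pos: [0.6276, -0.1918, 0.139]
tool_rot: [0.997, 0.081, 0.0, 0.0]
wrist_force: [-4.9, 0.9, 7.0]
grip_width: 0.0157
```

```bash
python3 st.py home_side.npy; python3 tl.py
```

```text
clamp-frame err mm [-1.1  0.3 -2.6] F [-4.9  0.9  7. ]
twist 0.0
[ -6.3   0.3 -13.2]
[-3.3  0.3 -8. ]
[-1.3  0.3 -4.5]
[-0.3  0.3 -2.8]
[ 0.2  0.3 -1.9]
[3.90e+00 3.00e-01 4.28e+01 1.00e+03]
(225, 230) [156, 167, 179, 178, 178, 179, 177, 178, 179, 174, 158, 148, 149, 156, 160, 157, 153, 156, 157, 157, 154, 152, 152, 155, 152, 154, 152, 156, 160, 177, 185, 184, 184, 183, 184, 182, 183, 183, 179, 181, 181, 177, 170, 171, 170, 172, 171, 170, 171, 171]
(285, 292) [161, 178, 182, 181, 182, 181, 181, 182, 183, 175, 150, 149, 149, 158, 160, 155, 153, 156, 158, 156, 154, 151, 152, 154, 152, 153, 155, 156, 159, 179, 184, 184, 183, 184, 182, 183, 183, 183, 184, 183, 183, 184, 183, 182, 184, 184, 180, 171, 171, 172]
```

Emit:
{"method": "step_arm", "body": {"targets": [0,0,2,0,1,0,0,4,0,1,0,0,5,0,1,0,0,5,0,1]}}

```text
clock: 21.25
ee_pos: [0.6277, -0.1919, 0.1375]
tool_rot: [0.997, 0.081, 0.0, 0.0]
wrist_force: [-12.2, 3.5, 19.7]
grip_width: 0.0161
```

```bash
python3 st.py home_side.npy; python3 tl.py; python3 -c "
from h import *
print(capfit(np.load('T11.npy'),164,144.8))"
```

```text
clamp-frame err mm [-1.9  0.2 -3.8] F [-12.2   3.5  19.7]
twist 0.0
[ -6.3   0.2 -14.6]
[-3.3  0.2 -9.5]
[-1.3  0.2 -6. ]
[-0.3  0.2 -4.3]
[ 0.2  0.2 -3.4]
[3.10e+00 2.00e-01 4.15e+01 1.00e+03]
(225, 230) [153, 161, 180, 177, 178, 177, 177, 178, 177, 176, 164, 153, 151, 155, 162, 165, 160, 158, 163, 162, 159, 157, 155, 156, 158, 156, 154, 160, 161, 163, 167, 182, 180, 180, 181, 182, 181, 181, 179, 177, 178, 176, 167, 169, 170, 169, 168, 169, 170, 167]
(285, 292) [159, 173, 183, 181, 182, 182, 181, 181, 182, 177, 160, 153, 149, 157, 164, 162, 158, 159, 161, 161, 159, 155, 154, 156, 157, 155, 156, 157, 160, 163, 172, 181, 180, 180, 180, 180, 180, 180, 181, 180, 180, 181, 181, 180, 181, 181, 179, 173, 168, 169]
(np.float64(29.169572285811952), np.float64(-0.18495166345370664))
```

Emit:
{"method": "step_arm", "body": {"targets": [0,0,-4,0,1,0,0,-4,0,1,0,0,-4,0,0.5,0,0,-4,0,0.5,0,0,-4,0,0.5,0,0,-4,0,0.5,0,0,-4,0,0.5]}}

```text
clock: 22.0
ee_pos: [0.6273, -0.1914, 0.135]
tool_rot: [0.997, 0.081, -0.0, -0.0]
wrist_force: [0.4, -0.1, -0.2]
grip_width: 0.0464
```

Emit:
{"method": "step_arm", "body": {"targets": [0,0,-10,0,0.5,0,0,-35,0,0.5,0,0,-75,0,0.5,-20,0,-115,0,0.3,-60,0,-122,0,0,-90,0,-122,0,0,-90,0,-122,0,0,-90,0,-122,0,0]}}

```text
clock: 22.8
ee_pos: [0.5387, -0.2062, 0.2582]
tool_rot: [0.997, 0.081, 0.001, 0.0]
wrist_force: [0.0, -0.4, -0.5]
grip_width: 0.0825
```

```bash
python3 - <<'E'
from h import *
T=pose(); w=r.read_camera("wrist")[:,:,::-1].copy(); t=r.read_camera("top")[:,:,::-1].copy(); s=r.read_camera("side")[:,:,::-1].copy()
cv2.imwrite("pics/top_end.png",t)
def ov(im,Tm,F):
    pts=[[36,-28,18],[36,28,18],[-36,28,18],[-36,-28,18],[20,8,48],[20,-8,48],[-20,-8,48],[-20,8,48]]
    q=proj("wrist",(F@np.c_[np.array(pts)/1000,np.ones(8)].T).T[:,:3],Tm)
    for p in q: cv2.circle(im,tuple(int(v*8) for v in p),8,(0,0,255),-1,shift=3)
w8=cv2.imread("pics/w8.png"); ov(w8,np.load("T8.npy"),frame(.6264,.2020,np.load("home_diag.npy")[3])); ov(w,T,frame(.6455,-.1892,.1626))
f=lambda im,a: cv2.resize(im[a[0]:a[1],a[2]:a[3]],(395,295),interpolation=cv2.INTER_CUBIC)
A=np.hstack([f(w8,(0,150,155,355)),f(w,(0,150,155,355))]); B=np.hstack([f(t,(90,270,115,345)),f(s,(150,310,150,310))])
cv2.imwrite("pics/end.png",np.vstack([A,B])); print(r.get_state()["wrist_force"],r.get_state()["clock"])
E
```

```text
[0.0760151  0.12556392 0.70678901] 22.95
```

View pics/end.png

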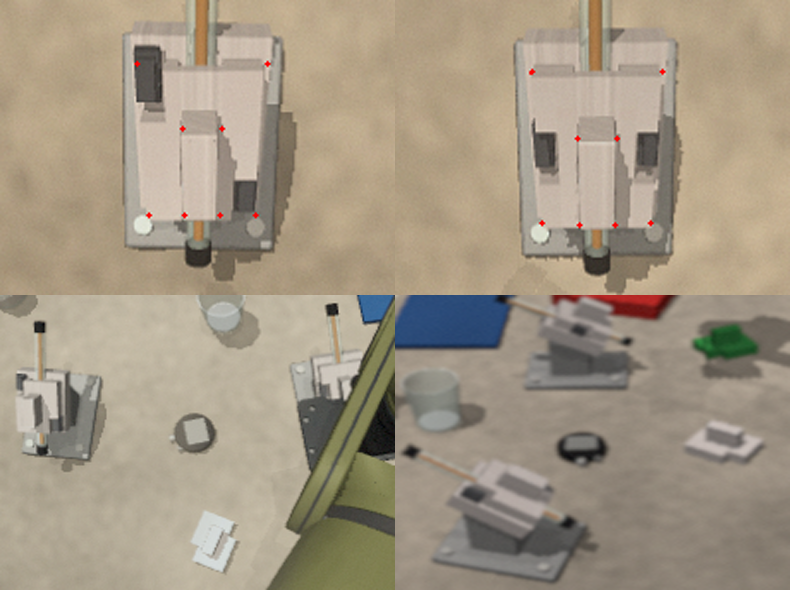

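```bash
python3 -c "
from workcell import r
print(r.finish_job())"
```

```text
the job is handed in; nothing more can be done
None
```

Both caps are on their own clamps, and I handed the job in at about 23 s of the 58 s allowed. cap_diag went on cradle_diag and cap_side on cradle_side.

- **How the caps were tilted:** the tool can only point straight down. I tilted each cap to about 27–28° in the jaws against cradle_side's lower face, lowered it along the slope, pressed it home with roughly 20 N, then opened and backed off.
- **Last checks:** in the close-up views all four keys sit inside their notches. Both caps look flat on the slope, with their outlines about 1–2 mm down-slope of the predicted home position, which is within the 2.5 mm play. The close-up of cradle_diag was taken just after that cap was released. The final top and side views still show that cap seated.
- **Left alone:** cap_odd, the stopwatch and the beaker look to be where they started, and the robot was clear of everything (wrist force under 1 N).
- **What disagreed:**
  - On the first tilt attempt, cap_diag's edge touched the side of a cradle_side key lightly (about 5 N) and the cap slid about 5 mm in the jaws. I measured this and allowed for it.
  - When releasing cap_diag, the wrist still read about 10 N with the jaws open. It was gone once I withdrew.
  - When cap_side was pressed home, the tool ended about 4 mm lower than calculated, probably because the jaws slid down the tab.

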